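Weigh two connecting rods and load the heavier in the rod fixture

TASK

These two connecting rods look alike but one is heavier. Lay one on each plate of the trip balance, let go and watch which side drops; then take the rod from the side that dropped to the swivel fixture, turn it about under light pressure until it drops with its big end over the stub and its small end over the pin, and press it fully home without forcing anything. Leave the lighter rod lying on its plate, and do not disturb the other things on the bench.

Things in the scene. Friction and masses are not known exactly. Their poses are not given: they have to be found in the camera images.
- rod_a: One of two outwardly identical bare-steel connecting rods, lying flat, 127 mm long, 20 mm thick; which is heavier cannot be seen. Origin: on the underside, below the grip place and within 10 mm of the centre of mass; x from big end to small end, z up. The shank there is a bar 14 mm wide, 14 mm deep (3 to 17 mm above the underside), from x = -12 to +41 mm: pinch it across y.
- rod_a_big (a point): Point of rod_a: centre of the big-end bore at the underside, at x = -36 mm. The big end is a ring of outer diameter 48 mm, bore 36 mm, 58 mm wide over its bolt bosses.
- rod_a_small (a point): Point of rod_a: centre of the small-end bore at the underside, at x = +54 mm. The small end is a ring of outer diameter 26 mm, bore 14 mm.
- rod_b: The other connecting rod: same shape, sizes and frame as rod_a. One of the two weighs 0.26 to 0.28 kg, the other 0.32 to 0.35 kg.
- rod_b_big (a point): Point of rod_b: centre of the big-end bore at the underside. On the fixture, three sprung balls stand 1.6 mm proud of the stub: the big end meets them 12 mm above the seat, does not pass them by its own weight, and takes about 5 to 12 N of push; then it slides down to the seat.
- rod_b_small (a point): Point of rod_b: centre of the small-end bore at the underside.
- balance: Two-plate trip balance fixed to the bench: grey cast base 110 by 300 mm, plates carried high on the ends of a pivoted beam. Origin: centre of the base on the bench; y along the beam, z up. The plates' axes are 90 mm either side of the pivot along y and 6 mm to +x; a pointer stands in the gap between the plates, below plate height.
- beam (a joint): Tilt of the balance beam, rad: 0 level (as when empty), stops at -0.12 and +0.12. Positive: the left plate (balance's +y) is up, the right one down. Damped: with both rods on, the heavier side sinks to its stop within about 3 s. The plates stay level, each rising or sinking up to 11 mm; an empty plate yields to the lightest touch until its stop.
- plate_left_top (a point): Centre of the top face of the flat round plate (diameter 120 mm, 5 mm thick) at the balance's +y end; about 100 mm above the bench when level; moves with the plate.
- plate_right_top (a point): The same for the plate at the balance's -y end. Each plate sits on a rubber cushion that gives about 0.5 mm per newton.
- fixture: Swivel rod fixture: round grey base (112 mm) bolted to the bench by lugs along its x; on it an aluminium bar 160 x 62 x 12 mm with two steel posts, 45 mm each side of the centre. Origin: base centre on the bench. The bar turns stiffly (about 0.6 Nm) and was left anywhere within 0.35 rad either way of base x, stub towards -x; its angle is not measured: find it by feel or by eye.
- piston: Bystander: aluminium piston standing on the bench, diameter 52 mm, 48 mm high. Leave alone.
- spanner: Bystander: steel spanner lying on the bench, 170 mm long. Leave alone.
- jar: Bystander: lidded clear jar, diameter 68 mm, 75 mm high. Leave alone.
- rod_a_mid (a point): Point of rod_a: midway between its two bores, at the underside (x = +9 mm).
- rod_b_mid (a point): Point of rod_b: midway between its two bores, at the underside (x = +9 mm).
- seat_axis (a point): Swivel axis of the fixture at the height of the two round seat faces (34 mm above the bench). A rod is home with its midpoint here and both ends down on the seats. Big stub: 34 mm diameter, 24 mm above its seat; small pin: 12 mm, 16 mm above its seat; both 2 mm chamfered, 1 mm clearance all round in the bores, so the stub is found first, then the pin.

How it is judged (in metres and radians):
On the way, in this order (a step that is already met when the one before it is completed fails the run):
1. both rods lie on the balance, one on each plate, let go, and the beam has tipped on to a stop (((horizontal distance between rod_a and plate_left_top below 0.05 m and z of rod_a in the frame of plate_left_top between -0.005 and 0.005 m and horizontal distance between rod_b and plate_right_top below 0.05 m and z of rod_b in the frame of plate_right_top between -0.005 and 0.005 m) or (horizontal distance between rod_b and plate_left_top below 0.05 m and z of rod_b in the frame of plate_left_top between -0.005 and 0.005 m and horizontal distance between rod_a and plate_right_top below 0.05 m and z of rod_a in the frame of plate_right_top between -0.005 and 0.005 m)) and (value of joint beam above 0.09 rad or value of joint beam below -0.09 rad) and contact force between each of rod_a, rod_b and balance above 1 N and contact force between the fingers and rod_a below 0.1 N and contact force between the fingers and rod_b below 0.1 N), for 0.3 s.
2. the heavier rod is fully home on the fixture, the lighter (under 2.97 N of weight) lies on a plate (((horizontal distance between rod_a_mid and seat_axis below 0.003 m and z of rod_a_big in the frame of seat_axis between -0.003 and 0.002 m and z of rod_a_small in the frame of seat_axis between -0.003 and 0.002 m and ((horizontal distance between rod_b and plate_left_top below 0.055 m and z of rod_b in the frame of plate_left_top between -0.005 and 0.005 m) or (horizontal distance between rod_b and plate_right_top below 0.055 m and z of rod_b in the frame of plate_right_top between -0.005 and 0.005 m)) and contact force between rod_b and balance below 2.97 N) or (horizontal distance between rod_b_mid and seat_axis below 0.003 m and z of rod_b_big in the frame of seat_axis between -0.003 and 0.002 m and z of rod_b_small in the frame of seat_axis between -0.003 and 0.002 m and ((horizontal distance between rod_a and plate_left_top below 0.055 m and z of rod_a in the frame of plate_left_top between -0.005 and 0.005 m) or (horizontal distance between rod_a and plate_right_top below 0.055 m and z of rod_a in the frame of plate_right_top between -0.005 and 0.005 m)) and contact force between rod_a and balance below 2.97 N))), for 0.2 s.
At the end, for the whole second after the job is handed in: The heavier rod is released and at rest on the fixture, big end over the stub, small end over the pin, the underside of both ends within 2 mm of the seats; the lighter rod lies at rest on one plate of the balance, its middle within 55 mm of the plate's centre (((horizontal distance between rod_a_mid and seat_axis below 0.003 m and z of rod_a_big in the frame of seat_axis between -0.003 and 0.002 m and z of rod_a_small in the frame of seat_axis between -0.003 and 0.002 m and ((horizontal distance between rod_b and plate_left_top below 0.055 m and z of rod_b in the frame of plate_left_top between -0.005 and 0.005 m) or (horizontal distance between rod_b and plate_right_top below 0.055 m and z of rod_b in the frame of plate_right_top between -0.005 and 0.005 m)) and contact force between rod_b and balance below 2.97 N) or (horizontal distance between rod_b_mid and seat_axis below 0.003 m and z of rod_b_big in the frame of seat_axis between -0.003 and 0.002 m and z of rod_b_small in the frame of seat_axis between -0.003 and 0.002 m and ((horizontal distance between rod_a and plate_left_top below 0.055 m and z of rod_a in the frame of plate_left_top between -0.005 and 0.005 m) or (horizontal distance between rod_a and plate_right_top below 0.055 m and z of rod_a in the frame of plate_right_top between -0.005 and 0.005 m)) and contact force between rod_a and balance below 2.97 N)) and linear speed of each of rod_a, rod_b below 0.02 m/s); the robot touches nothing.
It fails at once if a rod is forced against the fixture (over 60 N) (contact force between any of rod_a, rod_b and fixture above 60 N).
It fails at once if a rod is pressed on the balance with over 25 N (contact force between any of rod_a, rod_b and balance above 25 N).
It fails at once if the robot hits the balance or the fixture (over 25 N) (contact force between the arm and balance above 25 N or contact force between the arm and fixture above 25 N).
It fails at once if a bystander is disturbed (moved over 30 mm) (distance of any of piston, spanner, jar from where it was at the start of the episode above 0.03 m).
It also fails if it takes over 72 s, if anything falls off the work surface, if the arm or the gripper's body presses on something with over 40 N, if the wrist force passes 120 N, or if a joint passes its speed limit or range.

ROBOT

A 7-joint arm with a two-finger parallel gripper is mounted at the origin on the work surface. World frame = base frame: x ahead of the robot, y to its left, z up, the work surface at z = 0. Lengths are in mm, angles in rad, forces in N, time in s.
With the tool pointing down it reaches from about 425 to 825 mm from the base axis. Payload 3.6 kg.
Tool frame: the origin (TCP) lies midway between the tips of the shut fingers; the grasp point (between the pads) lies 19 mm behind it; z points along the fingers, x is the direction in which the jaws open and shut, and the axes are right-handed (so a half turn about z gives the same grasp; the last joint's range is limited). The gripper opens to 85 mm and grips with 20 to 120 N. Pads are 22 mm wide; open, the fingers measure 114 mm over their backs; the gripper's body (76 mm by 85 mm) begins 54 mm behind the grasp point. The pads swing forward as they close: fully open they stand 13 mm farther back than shut.
Start: joints at [-1.317, 0.615, -0.013, 1.423, 0.008, 1.103, -0.04], TCP at [180.098, 624.522, 231.297] pointing down, gripper open.
Joint ranges: [-3.12, 3.12], [-0.3, 2.06], [-1.34, 1.32], [0.26, 2.42], [-1.36, 4.5], [0.01, 1.98], [-2.84, 2.84]. Speed limits (rad/s): [2.79, 2.79, 3.14, 3.14, 3.14, 3.14, 3.14].

INTERFACE

Orientations are given as a 3x3 rotation matrix whose columns are the frame's x, y, z axes.
In Python, from workcell import env gives the robot as it stands.
- The arm moves only by the shell command python3 -m handwheel 'ROWS' [OPENING] [FORCE]. ROWS is JSON, a list of rows, each a list of 2 entries, a list of its own where there are three numbers: the shift along the tool's x, y, z in mm, then the turn, a rotation vector about the tool's x, y, z in degrees. A call has 1 to 12 rows; each row is the pose to reach, as a shift and turn from the pose commanded when the call began, along the tool's axes at that moment; what a row does not reach only later rows make up. A row lasts 1/12 s, in which the tool goes at most 41.7 mm and 7.16 degrees, less where a joint would pass 70% of its speed; a pose out of reach is approached as far as the arm can. A call with a gripper value outside its range is refused whole. OPENING is the finger opening in mm, from 0 to 85.4, set as the call begins (- or left out, the last holds). The fingers move at their own pace and stop on an object; FORCE is the grip in N (left out, the last holds). Time passes only in rows, so rows that repeat a pose let the fingers close. It gives the time, the measured TCP pose, the force and the opening at its end, in the units of the state.
- env.state(): the state, without advancing time (a new reading comes with each control period).
- env.get_image(name): name is "scene" or "side" or "wrist"; returns a dict with "pixels" (480x640x3 uint8, blue, green, red), "range_z" (480x640 float32, mm along the optical axis (not along the pixel's ray), 0 where there is no reading), "fx", "fy", "cx", "cy" (pixels), "dist" ([k1, k2, p1, p2, k3] as OpenCV has them; the pictures are not rectified), "xyz" and "attitude" of the camera in the world; the wrist camera has in their place "hand_eye" (4x4, takes a point from camera to tool coordinates, whose origin is the TCP and whose axes are the tool frame's). Camera axes: x right, y down, z forward; pixel columns grow to the right and rows downward; lengths in mm; the calibration is good to about 2 mm. A picture is of the moment at which its call begins: read the wrist's pose just before it.
- env.finish_job(): hands the job in, once; it reports no verdict.
The state is a dict: "time_s": time; "qpos": joint angles; "joint_velocities": joint speeds; "tau": joint torques, N m; "tcp_pos": TCP position; "tool_rot": TCP orientation; "ft_force": force on the tool from outside, world axes, zero at the start; "torque": the same for the moment, N m; "opening": finger opening in mm.
Only numpy, scipy, OpenCV 4.12 (cv2) and the standard library are available. Lean on these libraries where they do the work, as an engineer would, in place of code of your own. Each camera call takes 0.05 s, during which the arm holds its last target. There are 200 camera calls.

## Working session

There is one attempt and no reset: what is moved stays moved. The work goes in short steps, Python scripts to look and compute and a shell command to move; the robot and the scene stay as the last step left them, time stands still between calls to the robot, and variables do not carry over. Pictures are saved under pics/ and viewed, about 8 in all and at most 12, crops included, and the job is handed in when it is done.

```bash
ls; mkdir -p pics
cat > h.py <<'E'
import numpy as np, cv2
from workcell import env
def grab(name):
    s=env.state(); im=env.get_image(name)
    if 'hand_eye' in im:
        H=np.array(im['hand_eye']); R=np.array(s['tool_rot']); t=np.array(s['tcp_pos'])
        im['R']=R@H[:3,:3]; im['t']=R@H[:3,3]+t
    else:
        im['R']=np.array(im['attitude']); im['t']=np.array(im['xyz'])
    im['K']=np.array([[im['fx'],0,im['cx']],[0,im['fy'],im['cy']],[0,0,1.]])
    return im
def ray(im,u,v):
    p=cv2.undistortPoints(np.array([[[u,v]]],float),im['K'],np.array(im['dist'],float))[0,0]
    return im['R']@np.array([p[0],p[1],1.])
def atz(im,u,v,z):
    r=ray(im,u,v); return im['t']+r*(z-im['t'][2])/r[2]
def depth(im,u,v):
    return im['t']+ray(im,u,v)*float(im['range_z'][int(v),int(u)])
def cloud(im):
    h,w=im['range_z'].shape
    g=np.stack(np.meshgrid(np.arange(w),np.arange(h)),-1).reshape(-1,1,2).astype(float)
    p=cv2.undistortPoints(g,im['K'],np.array(im['dist'],float)).reshape(-1,2)
    z=im['range_z'].reshape(-1,1)
    P=(np.c_[p,np.ones(len(p))]*z)@im['R'].T+im['t']
    P[z[:,0]==0]=np.nan
    return P.reshape(h,w,3)
def save(im,n): cv2.imwrite(f'pics/{n}.png',im['pixels'])
E
python3 - <<'E'
from h import *
import pickle
for n in ['scene','side','wrist']:
    im=grab(n); save(im,n+'0'); pickle.dump(im,open(n+'0.pkl','wb')); print(n,im['t'],im['R'][:,2])
print(env.state())
E
```

```text
pics
scene [1201.14729237 -224.27120836  617.33282238] [-0.75400673  0.17690471 -0.6325967 ]
side [-131.93946654 -876.85899823  762.354615  ] [ 0.55334819  0.6429825  -0.52950854]
wrist [109.84481918 644.68593912 372.6742255 ] [ 0.27697387 -0.08330063 -0.95725988]
{'time_s': 0.15, 'qpos': array([-1.31649244,  0.61570213, -0.01256397,  1.42455063,  0.00810475,
        1.10340617, -0.04038271]), 'joint_velocities': array([-0.00035262, -0.00118115, -0.00097982, -0.00627173,  0.00088187,
       -0.00010279,  0.00068001]), 'tau': array([ 7.69092494e-04, -4.69655764e+01,  2.59667225e-01, -1.71252090e+01,
        1.00317140e-02,  7.07116254e-03,  2.97041572e-05]), 'tcp_pos': array([179.98309575, 623.96544476, 230.39456936]), 'tool_rot': array([[ 2.77088597e-01,  9.60844240e-01, -5.06950947e-04],
       [ 9.60842260e-01, -2.77089055e-01, -1.95111438e-03],
       [-2.01518757e-03,  5.35316509e-05, -9.99997968e-01]]), 'ft_force': array([ 1.11799081e-01,  5.49446648e-01, -1.72864942e-04]), 'torque': array([-0.00404886,  0.02254881, -0.00222024]), 'opening': 85.74634021521433}
```

View pics/scene0.png

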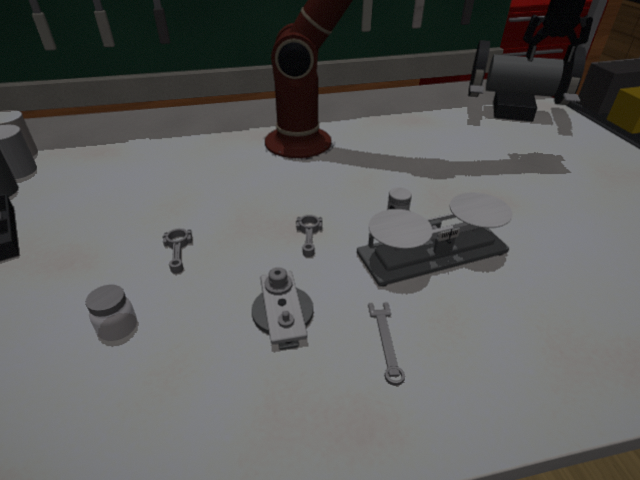

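The scene shows rods at about (178,248) and (309,233), the fixture at (283,305) and the balance at (433,240), with the left plate at (480,210) and the right at (401,228). The piston is behind the balance, the spanner at (387,345) and the jar at (112,312).

```bash
python3 - <<'E'
from h import *
import pickle
im=pickle.load(open('scene0.pkl','rb'))
def P(u,v,z): print((u,v,z),atz(im,u,v,z).round(1), depth(im,u,v).round(1))
for a in [(177,236,20),(176,266,20),(178,250,17),(309,221,20),(308,249,20),(309,235,17),(401,229,100),(480,211,100),(278,272,58),(286,317,50),(400,195,48),(107,298,75)]:P(*a)
C=cloud(im)
for n,(u0,v0,u1,v1) in dict(r1=(160,225,196,274),r2=(294,211,326,258)).items():
    c=C[v0:v1,u0:u1].reshape(-1,3); c=c[(c[:,2]>10)&(c[:,2]<30)]
    m=c[:,:2].mean(0); w,V=np.linalg.eigh(np.cov(c[:,:2].T)); print(n,len(c),m,V[:,1],np.ptp((c[:,:2]-m)@V,0))
for n,(u0,v0,u1,v1) in dict(R=(365,205,440,245),L=(445,190,515,228)).items():
    c=C[v0:v1,u0:u1].reshape(-1,3); c=c[(c[:,2]>88)&(c[:,2]<115)]
    print(n,len(c),c.mean(0),c.min(0),c.max(0))
c=C[262:350,250:312].reshape(-1,3); c=c[(c[:,2]>26)&(c[:,2]<38)]
m=c[:,:2].mean(0); w,V=np.linalg.eigh(np.cov(c[:,:2].T));print('bar',m,V[:,1],np.ptp((c[:,:2]-m)@V,0))
E
python3 - <<'E'
import cv2
a=cv2.imread('pics/scene0.png')[180:360,140:540]
cv2.imwrite('pics/crop.png',cv2.resize(a,(800,360),interpolation=cv2.INTER_CUBIC))
E
```

```text
(177, 236, 20) [ 409.1 -343.    20. ] [ 386.1 -346.5    2.7]
(176, 266, 20) [ 505.7 -344.2   20. ] [ 504.6 -344.4   19.1]
(178, 250, 17) [ 453.  -341.3   17. ] [ 453.7 -341.2   17.5]
(309, 221, 20) [420.1 -57.3  20. ] [403.4 -53.7   7.2]
(308, 249, 20) [513.8 -80.1  20. ] [511.7 -79.6  18.1]
(309, 235, 17) [465.4 -67.3  17. ] [461.2 -66.4  13.6]
(401, 229, 100) [588.5  84.2 100. ] [587.8  84.5  99.5]
(480, 211, 100) [569.  258.3 100. ] [570.8 256.9 101.5]
(278, 272, 58) [ 608.3 -156.2   58. ] [ 608.3 -156.2   58. ]
(286, 317, 50) [ 710.  -159.9   50. ] [ 706.9 -159.5   46.4]
(400, 195, 48) [406.5 160.1  48. ] [404.7 161.   46.7]
(107, 298, 75) [ 624.1 -442.5   75. ] [ 623.3 -442.8   74.2]
r1 526 [ 437.20104185 -345.4456523 ] [-0.99990261  0.01395587] [ 58.05363797 127.00036784]
r2 454 [451.17158336 -64.02742252] [-0.97290602  0.23120095] [ 56.6592487 127.3660283]
R 1854 [583.42684466  84.37535311  99.38329283] [520.7287171   25.29093674  95.28399041] [639.02288019 144.36600165 102.30679725]
L 1727 [564.78631529 261.06124464 100.47304888] [499.33537701 203.05311833  95.63082798] [622.63710499 322.01490581 103.91516626]
bar [ 668.46596055 -159.38598711] [-0.99997691  0.00679611] [ 62.48678204 157.29449393]
```

View pics/side0.png

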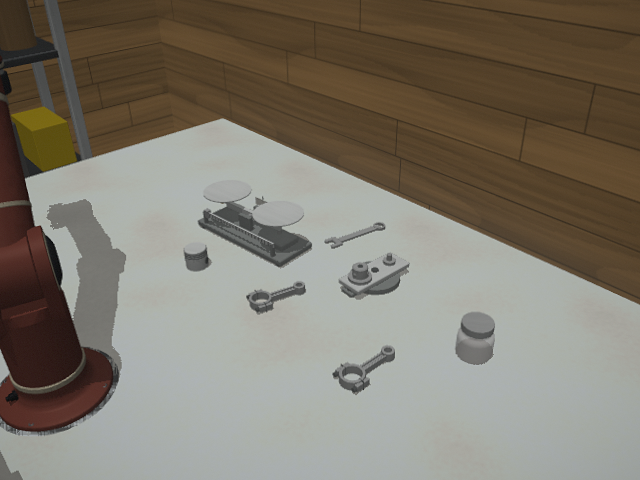

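The side view confirms the layout: both rods have their big ends toward the robot, and the fixture's stub faces the robot. I'll write a move calculator and set out for the near rod.

```bash
cat >> h.py <<'E'
from scipy.spatial.transform import Rotation as Ro
def to(x,y,z,yaw,s=None):
    "shift (tool axes) and turn to TCP x,y,z with jaw axis at world yaw deg"
    s=s or env.state(); R=np.array(s['tool_rot']); c,d=np.cos(np.radians(yaw)),np.sin(np.radians(yaw))
    Rt=np.array([[c,d,0],[d,-c,0],[0,0,-1.]])
    print('t',round(s['time_s'],2),'at',s['tcp_pos'].round(1),'F',s['ft_force'].round(1),'shift',(R.T@(np.array([x,y,z])-s['tcp_pos'])).round(1),'turn',np.degrees(Ro.from_matrix(R.T@Rt).as_rotvec()).round(2))
def rodfit(C,box,zmin,zmax):
    u0,v0,u1,v1=box; c=C[v0:v1,u0:u1].reshape(-1,3); c=c[(c[:,2]>zmin)&(c[:,2]<zmax)][:,:2].astype(np.float32)
    (cx,cy),(w,h),a=cv2.minAreaRect(c); d=c.mean(0)*0
    w_,V=np.linalg.eigh(np.cov(c.T)); d=V[:,1]*np.sign(V[0,1]); n=np.array([-d[1],d[0]])
    p=c@d; q=c@n; mid=d*(p.min()+p.max())/2+n*(q[p>p.min()+60].min()+q[p>p.min()+60].max())/2
    big=d*(p.min()+24)+n*(q.min()+q.max())/2
    return mid-3.5*d, np.degrees(np.arctan2(d[1],d[0])), np.ptp(p), np.ptp(q), big+36*d
E
python3 - <<'E'
from h import *
import pickle
C=cloud(pickle.load(open('scene0.pkl','rb')))
print(rodfit(C,(160,225,196,274),10,30));print(rodfit(C,(294,211,326,258),10,30))
to(500,250,230,74);
E
```

```text
(array([ 440.69775247, -345.89484876]), np.float64(-0.7996389262985101), np.float64(127.00037585734918), np.float64(58.053656138325096), array([ 440.702164  , -345.56530785]))
(array([455.1023917 , -65.22643222]), np.float64(-13.367787005570925), np.float64(127.36605410446771), np.float64(56.659246711409146), array([455.02642244, -64.75447873]))
t 0.15 at [180.  624.  230.4] F [ 0.1  0.5 -0. ] shift [-270.6  411.1    1. ] turn [ 0.    0.12 -0.09]
```

```bash
python3 -m handwheel '[[[-40,41,0],[0,0,0]],[[-270,411,0],[0,0,0]],[[-270,411,0],[0,0,0]],[[-270,411,0],[0,0,0]],[[-270,411,0],[0,0,0]],[[-270,411,0],[0,0,0]],[[-270,411,0],[0,0,0]],[[-270,411,0],[0,0,0]],[[-270,411,0],[0,0,0]],[[-270,411,0],[0,0,0]],[[-270,411,0],[0,0,0]],[[-270,411,0],[0,0,0]]]' 45 40
python3 -m handwheel '[[[-314,46,0],[0,0,0]],[[-314,46,0],[0,0,0]],[[-314,46,0],[0,0,0]],[[-314,46,0],[0,0,0]],[[-314,46,0],[0,0,0]],[[-314,46,0],[0,0,0]],[[-314,46,0],[0,0,0]],[[-314,46,0],[0,0,0]],[[-314,46,0],[0,0,0]],[[-314,46,0],[0,0,0]]]'
python3 - <<'E'
from h import *
import pickle
im=grab('wrist'); save(im,'w1'); pickle.dump(im,open('w1.pkl','wb'))
C=cloud(im)
print(im['t'])
m=(C[:,:,2]>12)&(C[:,:,2]<30)&(abs(C[:,:,0]-455)<90)&(abs(C[:,:,1]+65)<50)
v,u=np.nonzero(m); print(u.min(),u.max(),v.min(),v.max(),m.sum())
D=C.copy(); D[~m]=0
print(rodfit(D,(0,0,640,480),12,30))
to(458,-66,3,76.6)
E
```

```text
time_s: 1.15
tcp_pos: [502.1, 247.7, 231.2]
tool_rot: [[0.28, 0.96, 0.0], [0.96, -0.28, -0.002], [-0.001, 0.001, -1.0]]
ft_force: [1.3, -1.0, 0.6]
opening: 44.4
time_s: 1.98
tcp_pos: [456.9, -65.0, 231.3]
tool_rot: [[0.282, 0.96, -0.0], [0.96, -0.282, -0.0], [-0.0, -0.0, -1.0]]
ft_force: [-0.7, 0.5, 0.1]
opening: 44.9
[386.87222994 -44.145692   373.71686539]
284 341 148 263 2132
(array([452.77952906, -66.01943298]), np.float64(-13.39508502939901), np.float64(125.29115890311971), np.float64(58.99723193298885), array([453.55712575, -66.44236269]))
t 2.03 at [457.3 -63.1 231.2] F [-0.2  0.1 -0.7] shift [ -2.8   1.6 228.2] turn [-0.02 -0.03 -2.73]
```

View pics/w1.png

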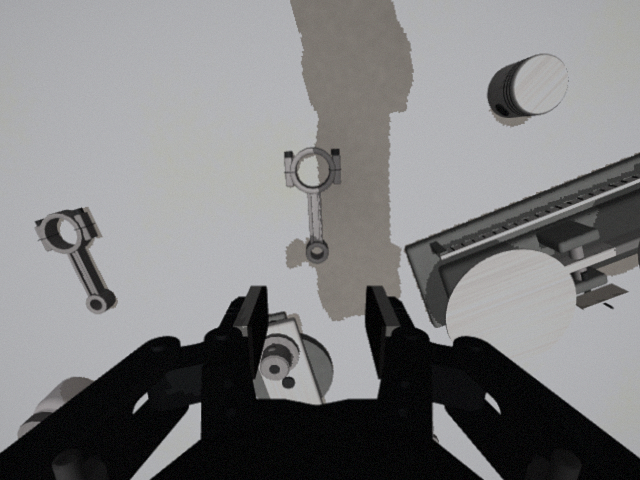

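The wrist view shows rod r2 in front at (316,205), with its big end at (313,170). That agrees with the scene estimate, so I'll descend and grip.

```bash
python3 -m handwheel '[[[-3.5,0.7,40],[0,0,-2.7]],[[-3.5,0.7,80],[0,0,-2.7]],[[-3.5,0.7,120],[0,0,-2.7]],[[-3.5,0.7,160],[0,0,-2.7]],[[-3.5,0.7,190],[0,0,-2.7]],[[-3.5,0.7,210],[0,0,-2.7]],[[-3.5,0.7,220],[0,0,-2.7]],[[-3.5,0.7,228],[0,0,-2.7]],[[-3.5,0.7,228],[0,0,-2.7]]]'
python3 -m handwheel '[[[0,0,0],[0,0,0]],[[0,0,0],[0,0,0]],[[0,0,0],[0,0,0]],[[0,0,0],[0,0,0]],[[0,0,0],[0,0,0]],[[0,0,0],[0,0,0]],[[0,0,0],[0,0,0]]]' 0 60
python3 -m handwheel '[[[0,0,-40],[0,0,0]],[[0,0,-80],[0,0,0]],[[0,0,-120],[0,0,0]],[[0,0,-160],[0,0,0]],[[0,0,-190],[0,0,0]],[[0,0,-190],[0,0,0]]]'
python3 - <<'E'
from h import *
to(500,90,193,79);to(564.5,262,193,83.8)
E
```

```text
time_s: 2.78
tcp_pos: [457.1, -65.6, 2.5]
tool_rot: [[0.23, 0.973, -0.001], [0.973, -0.23, 0.001], [0.001, -0.001, -1.0]]
ft_force: [0.3, 0.3, -0.4]
opening: 45.2
time_s: 3.37
tcp_pos: [458.1, -66.8, 4.8]
tool_rot: [[0.231, 0.973, 0.003], [0.973, -0.231, -0.0], [0.0, 0.003, -1.0]]
ft_force: [-0.9, 0.9, 7.2]
opening: 12.2
time_s: 3.87
tcp_pos: [460.7, -67.4, 199.4]
tool_rot: [[0.232, 0.973, 0.014], [0.973, -0.232, -0.001], [0.002, 0.014, -1.0]]
ft_force: [0.6, 0.2, -3.8]
opening: 12.1
t 3.87 at [460.7 -67.4 199.4] F [ 0.6  0.2 -3.8] shift [162.3   1.7   6.8] turn [ 0.79 -0.09 -2.41]
t 3.87 at [460.7 -67.4 199.4] F [ 0.6  0.2 -3.8] shift [344.5  24.5   7.4] turn [ 0.79 -0.06 -7.21]
```

```bash
python3 -m handwheel '[[[40,3,0],[0,0,-2]],[[80,6,0],[0,0,-4]],[[120,9,0],[0,0,-7.2]],[[160,11,0],[0,0,-7.2]],[[200,14,0],[0,0,-7.2]],[[240,17,0],[0,0,-7.2]],[[280,20,0],[0,0,-7.2]],[[315,22,0],[0,0,-7.2]],[[335,24,0],[0,0,-7.2]],[[344,24.5,0],[0,0,-7.2]],[[344,24.5,0],[0,0,-7.2]],[[344,24.5,0],[0,0,-7.2]]]'
python3 - <<'E'
from h import *
to(564.5,262,115,83.8)
E
```

```text
time_s: 4.87
tcp_pos: [559.7, 260.2, 192.0]
tool_rot: [[0.109, 0.994, -0.003], [0.994, -0.109, -0.003], [-0.003, -0.002, -1.0]]
ft_force: [1.0, -1.2, -3.5]
opening: 12.3
t 4.87 at [559.7 260.2 192. ] F [ 1.  -1.2 -3.5] shift [ 2.6  4.8 77. ] turn [-0.14  0.2  -0.04]
```

```bash
python3 -m handwheel '[[[2,4,30],[0,0,0]],[[2,4,55],[0,0,0]],[[2,4,75],[0,0,0]],[[2,4,80],[0,0,0]],[[2,4,84],[0,0,0]],[[2,4,88],[0,0,0]],[[2,4,91],[0,0,0]],[[2,4,94],[0,0,0]],[[2,4,94],[0,0,0]],[[2,4,94],[0,0,0]]]'
```

```text
time_s: 5.7
tcp_pos: [565.0, 263.9, 99.8]
tool_rot: [[0.108, 0.994, 0.001], [0.994, -0.108, 0.0], [0.0, 0.001, -1.0]]
ft_force: [-0.0, -0.8, -3.7]
opening: 12.1
```

```bash
python3 -m handwheel '[[[0,0,3],[0,0,0]],[[0,0,3],[0,0,0]],[[0,0,3],[0,0,0]]]';python3 -m handwheel '[[[0,0,3],[0,0,0]],[[0,0,3],[0,0,0]],[[0,0,3],[0,0,0]]]'; python3 -m handwheel '[[[0,0,2],[0,0,0]],[[0,0,2],[0,0,0]],[[0,0,2],[0,0,0]]]'
```

```text
time_s: 5.95
tcp_pos: [564.7, 263.8, 96.2]
tool_rot: [[0.108, 0.994, -0.0], [0.994, -0.108, -0.0], [-0.0, -0.0, -1.0]]
ft_force: [-0.1, 0.0, -3.2]
opening: 12.6
time_s: 6.2
tcp_pos: [565.0, 263.8, 93.4]
tool_rot: [[0.108, 0.994, 0.0], [0.994, -0.108, 0.0], [0.0, 0.0, -1.0]]
ft_force: [0.4, -0.4, -2.6]
opening: 12.5
time_s: 6.45
tcp_pos: [565.0, 263.8, 91.8]
tool_rot: [[0.108, 0.994, 0.001], [0.994, -0.108, 0.0], [0.0, 0.001, -1.0]]
ft_force: [0.2, -0.4, 0.4]
opening: 11.9
```

Weight is on the plate. Releasing, then heading to the second rod.

```bash
python3 -m handwheel '[[[0,0,0],[0,0,0]],[[0,0,0],[0,0,0]],[[0,0,0],[0,0,0]],[[0,0,0],[0,0,0]],[[0,0,0],[0,0,0]]]' 45
python3 -m handwheel '[[[0,0,-10],[0,0,0]],[[0,0,-40],[0,0,0]],[[0,0,-80],[0,0,0]],[[0,0,-110],[0,0,0]],[[0,0,-110],[0,0,0]]]'
python3 - <<'E'
from h import *
to(444,-346,200,89.2)
E
```

```text
time_s: 6.87
tcp_pos: [564.8, 263.8, 91.4]
tool_rot: [[0.108, 0.994, 0.0], [0.994, -0.108, 0.0], [0.0, 0.0, -1.0]]
ft_force: [0.4, -0.1, -0.2]
opening: 45.3
time_s: 7.28
tcp_pos: [569.0, 265.6, 209.8]
tool_rot: [[0.108, 0.994, 0.014], [0.994, -0.108, 0.007], [0.009, 0.013, -1.0]]
ft_force: [1.7, -0.4, 0.6]
opening: 45.3
t 7.28 at [569.  265.6 209.8] F [ 1.7 -0.4  0.6] shift [-621.6  -58.3    3.7] turn [ 0.79 -0.45 -5.4 ]
```

```bash
python3 -m handwheel '[[[-40,-3,0],[0,0,-1]],[[-80,-7,0],[0,0,-2]],[[-120,-10,0],[0,0,-3]],[[-160,-14,0],[0,0,-5.4]],[[-200,-18,0],[0,0,-5.4]],[[-240,-21,0],[0,0,-5.4]],[[-280,-25,0],[0,0,-5.4]],[[-320,-28,0],[0,0,-5.4]],[[-360,-32,0],[0,0,-5.4]],[[-400,-35,0],[0,0,-5.4]],[[-440,-39,0],[0,0,-5.4]],[[-480,-42,0],[0,0,-5.4]]]'
python3 - <<'E'
from h import *
to(444,-346,200,89.2)
E
python3 -m handwheel '[[[-40,-13,0],[0,0,0]],[[-80,-13,0],[0,0,0]],[[-115,-13,0],[0,0,0]],[[-130,-13,0],[0,0,0]],[[-139,-13,0],[0,0,0]],[[-139,-13,0],[0,0,0]],[[-139,-13,0],[0,0,0]]]'
python3 - <<'E'
from h import *
im=grab('wrist'); C=cloud(im)
m=(C[:,:,2]>12)&(C[:,:,2]<30)&(abs(C[:,:,0]-440)<90)&(abs(C[:,:,1]+346)<50)
D=C.copy(); D[~m]=0
print(rodfit(D,(0,0,640,480),12,30))
to(444,-346,3,89.2)
im=grab('scene'); C=cloud(im)
for n,(u0,v0,u1,v1) in dict(R=(365,195,440,255),L=(445,180,515,240)).items():
    c=C[v0:v1,u0:u1].reshape(-1,3); c=c[(c[:,2]>80)&(c[:,2]<145)]; print(n,np.median(c,0),c.min(0),c.max(0))
E
```

```text
time_s: 8.28
tcp_pos: [470.6, -210.8, 202.1]
tool_rot: [[0.014, 1.0, 0.001], [1.0, -0.014, -0.0], [-0.0, 0.001, -1.0]]
ft_force: [0.5, -0.8, -0.4]
opening: 45.2
t 8.28 at [ 470.6 -210.8  202.1] F [ 0.5 -0.8 -0.4] shift [-135.5  -24.8    2.2] turn [0.06 0.02 0.02]
time_s: 8.87
tcp_pos: [456.9, -345.9, 201.3]
tool_rot: [[0.012, 1.0, 0.0], [1.0, -0.012, 0.002], [0.002, 0.0, -1.0]]
ft_force: [0.4, 0.7, 0.9]
opening: 45.2
(array([ 439.72484774, -345.9542739 ]), np.float64(-1.140447720627786), np.float64(124.53134944995833), np.float64(59.06439641126366), array([ 440.96361914, -345.74321622]))
t 8.92 at [ 457.2 -345.1  201.3] F [ 0.2  0.7 -0.3] shift [ -1.5 -13.2 198.3] turn [ 0.   -0.12  0.2 ]
R [587.44041068  84.25665253 110.16020961] [522.52471611  25.40585196  82.30162353] [643.5538553  156.44659931 113.24076405]
L [565.07548986 253.64663747  88.93417241] [498.00295736 167.66760503  80.36102423] [628.41629859 321.84810167 110.72568117]
```

```bash
python3 -m handwheel '[[[-1,-13.5,40],[0,0,0.3]],[[-1,-13.5,80],[0,0,0.3]],[[-1,-13.5,120],[0,0,0.3]],[[-1,-13.5,155],[0,0,0.3]],[[-1,-13.5,180],[0,0,0.3]],[[-1,-13.5,190],[0,0,0.3]],[[-1,-13.5,196.5],[0,0,0.3]],[[-1,-13.5,196.5],[0,0,0.3]],[[-1,-13.5,196.5],[0,0,0.3]]]'
python3 -m handwheel '[[[0,0,0],[0,0,0]],[[0,0,0],[0,0,0]],[[0,0,0],[0,0,0]],[[0,0,0],[0,0,0]],[[0,0,0],[0,0,0]],[[0,0,0],[0,0,0]],[[0,0,0],[0,0,0]]]' 0 60
python3 -m handwheel '[[[0,0,-30],[0,0,0]],[[0,0,-70],[0,0,0]],[[0,0,-110],[0,0,0]],[[0,0,-150],[0,0,0]],[[0,0,-180],[0,0,0]],[[0,0,-195],[0,0,0]],[[0,0,-195],[0,0,0]]]'
python3 - <<'E'
from h import *
to(584,85,200,89.2)
E
```

```text
time_s: 9.72
tcp_pos: [444.0, -348.7, 6.1]
tool_rot: [[0.018, 1.0, 0.002], [1.0, -0.018, -0.001], [-0.001, 0.002, -1.0]]
ft_force: [0.0, 0.0, -0.0]
opening: 45.2
time_s: 10.3
tcp_pos: [443.7, -348.7, 6.6]
tool_rot: [[0.019, 1.0, 0.002], [1.0, -0.019, -0.001], [-0.001, 0.002, -1.0]]
ft_force: [-0.7, 1.6, 5.0]
opening: 12.2
time_s: 10.88
tcp_pos: [444.6, -350.2, 204.5]
tool_rot: [[0.019, 1.0, 0.008], [1.0, -0.019, -0.006], [-0.006, 0.008, -1.0]]
ft_force: [0.2, 0.4, -2.0]
opening: 11.8
t 10.88 at [ 444.6 -350.2  204.5] F [ 0.2  0.4 -2. ] shift [437.8 131.    3. ] turn [ 0.45  0.33 -0.31]
```

```bash
python3 -m handwheel '[[[38,12,0],[0,0,0]],[[76,23,0],[0,0,0]],[[114,35,0],[0,0,0]],[[152,46,0],[0,0,0]],[[190,57,0],[0,0,0]],[[228,69,0],[0,0,0]],[[266,80,0],[0,0,0]],[[304,92,0],[0,0,0]],[[342,103,0],[0,0,0]],[[380,114,0],[0,0,0]],[[415,125,0],[0,0,0]],[[436,131,0],[0,0,0]]]'
python3 -m handwheel '[[[0,0,0],[0,0,0]],[[0,0,0],[0,0,0]],[[0,0,0],[0,0,0]]]'
python3 - <<'E'
from h import *
to(584,85,123,89.2)
E
```

```text
time_s: 11.88
tcp_pos: [581.4, 91.1, 197.7]
tool_rot: [[0.013, 1.0, -0.003], [1.0, -0.013, 0.003], [0.003, -0.003, -1.0]]
ft_force: [0.5, 1.0, -2.4]
opening: 11.9
time_s: 12.13
tcp_pos: [580.9, 83.2, 198.2]
tool_rot: [[0.02, 1.0, -0.004], [1.0, -0.02, -0.002], [-0.002, -0.003, -1.0]]
ft_force: [-0.3, -0.2, -2.3]
opening: 12.2
t 12.13 at [580.9  83.2 198.2] F [-0.3 -0.2 -2.3] shift [ 2.   3.3 75.2] turn [-0.2   0.13 -0.35]
```

```bash
python3 -m handwheel '[[[2,3,30],[0,0,0]],[[2,3,55],[0,0,0]],[[2,3,68],[0,0,0]],[[2,3,76],[0,0,0]],[[2,3,76],[0,0,0]],[[2,3,76],[0,0,0]]]';python3 -m handwheel '[[[0,0,3],[0,0,0]],[[0,0,3],[0,0,0]],[[0,0,3],[0,0,0]]]';python3 -m handwheel '[[[0,0,2],[0,0,0]],[[0,0,2],[0,0,0]],[[0,0,2],[0,0,0]]]'; python3 -m handwheel '[[[0,0,2],[0,0,0]],[[0,0,2],[0,0,0]],[[0,0,2],[0,0,0]]]'
```

```text
time_s: 12.63
tcp_pos: [585.3, 85.4, 123.9]
tool_rot: [[0.021, 1.0, -0.0], [1.0, -0.021, -0.001], [-0.001, -0.0, -1.0]]
ft_force: [0.0, -0.2, -1.4]
opening: 12.3
time_s: 12.88
tcp_pos: [585.6, 86.8, 121.7]
tool_rot: [[0.019, 1.0, 0.002], [1.0, -0.019, 0.0], [0.0, 0.002, -1.0]]
ft_force: [0.6, -0.2, -2.7]
opening: 12.2
time_s: 13.13
tcp_pos: [585.1, 86.9, 118.9]
tool_rot: [[0.019, 1.0, 0.0], [1.0, -0.019, -0.0], [-0.0, 0.0, -1.0]]
ft_force: [0.2, 0.7, -2.5]
opening: 12.0
time_s: 13.38
tcp_pos: [585.2, 86.9, 116.8]
tool_rot: [[0.019, 1.0, 0.0], [1.0, -0.019, 0.0], [0.0, 0.0, -1.0]]
ft_force: [0.5, -0.3, -1.3]
opening: 12.2
```

```bash
python3 -m handwheel '[[[0,0,1.5],[0,0,0]],[[0,0,1.5],[0,0,0]],[[0,0,1.5],[0,0,0]]]'; python3 -m handwheel '[[[0,0,1],[0,0,0]],[[0,0,1],[0,0,0]],[[0,0,1],[0,0,0]]]'
python3 -m handwheel '[[[0,0,0],[0,0,0]],[[0,0,0],[0,0,0]],[[0,0,0],[0,0,0]],[[0,0,0],[0,0,0]],[[0,0,0],[0,0,0]],[[0,0,0],[0,0,0]]]' 45
python3 -m handwheel '[[[0,0,-10],[0,0,0]],[[0,0,-40],[0,0,0]],[[0,0,-70],[0,0,0]],[[0,0,-70],[0,0,0]],[[0,0,-70],[0,0,0]]]'
python3 -m handwheel '[[[0,0,0],[0,0,0]],[[0,0,0],[0,0,0]],[[0,0,0],[0,0,0]],[[0,0,0],[0,0,0]],[[0,0,0],[0,0,0]],[[0,0,0],[0,0,0]],[[0,0,0],[0,0,0]],[[0,0,0],[0,0,0]],[[0,0,0],[0,0,0]],[[0,0,0],[0,0,0]],[[0,0,0],[0,0,0]],[[0,0,0],[0,0,0]]]'
cat > bal.py <<'E'
from h import *
import sys
im=grab('scene'); save(im,sys.argv[1]); C=cloud(im); im=grab('side'); C2=cloud(im)
for n,c0 in dict(R=(581,85),L=(561.5,262)).items():
  for D in (C,C2):
    c=D.reshape(-1,3); c=c[np.hypot(c[:,0]-c0[0],c[:,1]-c0[1])<58]; z=c[c[:,2]>70,2]; h,e=np.histogram(z,bins=np.arange(75,145,2)); print(n,len(z),'mode',e[h.argmax()]+1, 'median of >75', np.median(z), np.percentile(z,[5,95]))
print(env.state()['time_s'])
E
python3 bal.py scene1
```

```text
time_s: 13.63
tcp_pos: [585.3, 86.9, 115.6]
tool_rot: [[0.019, 1.0, 0.0], [1.0, -0.019, 0.0], [0.0, 0.0, -1.0]]
ft_force: [-0.1, 0.4, 0.7]
opening: 12.4
time_s: 13.88
tcp_pos: [585.3, 86.8, 114.5]
tool_rot: [[0.019, 1.0, 0.0], [1.0, -0.019, 0.0], [0.0, 0.0, -1.0]]
ft_force: [0.3, 0.7, 0.4]
opening: 12.1
time_s: 14.38
tcp_pos: [585.1, 86.8, 114.3]
tool_rot: [[0.019, 1.0, -0.0], [1.0, -0.019, -0.0], [-0.0, -0.0, -1.0]]
ft_force: [0.2, 0.2, 0.8]
opening: 45.4
time_s: 14.8
tcp_pos: [586.7, 87.0, 187.1]
tool_rot: [[0.019, 1.0, 0.006], [1.0, -0.019, 0.001], [0.001, 0.006, -1.0]]
ft_force: [-0.5, -0.3, -0.5]
opening: 44.7
time_s: 15.8
tcp_pos: [585.1, 86.8, 184.3]
tool_rot: [[0.019, 1.0, 0.0], [1.0, -0.019, -0.0], [-0.0, 0.0, -1.0]]
ft_force: [0.0, -0.0, 0.7]
opening: 44.8
R 11698 mode 108 median of >75 356.991157559096 [108.91778186 483.85468167]
R 6235 mode 108 median of >75 360.88210955389087 [108.19604977 523.87819967]
L 1683 mode 88 median of >75 88.96385930604333 [ 85.98506327 107.7821545 ]
L 810 mode 86 median of >75 89.89345328923082 [ 83.94208579 105.03373362]
15.9
```

```bash
python3 -m handwheel '[[[0,0,-10],[0,0,0]],[[-60,0,-20],[0,0,0]],[[-100,0,-20],[0,0,0]],[[-140,0,-20],[0,0,0]],[[-160,0,-20],[0,0,0]],[[-160,0,-20],[0,0,0]],[[-160,0,-20],[0,0,0]]]'
python3 bal.py scene2; python3 -c "
import cv2
a=cv2.imread('pics/scene2.png')[150:360,230:540]
cv2.imwrite('pics/crop2.png',cv2.resize(a,None,fx=2.5,fy=2.5,interpolation=cv2.INTER_CUBIC))"
```

```text
time_s: 16.48
tcp_pos: [582.0, -77.1, 205.2]
tool_rot: [[0.026, 1.0, 0.001], [1.0, -0.026, -0.002], [-0.002, 0.001, -1.0]]
ft_force: [0.4, 0.9, -0.4]
opening: 45.0
R 1911 mode 108 median of >75 109.73420806425679 [107.65832655 128.37896369]
R 969 mode 108 median of >75 110.69267693673703 [105.52485764 127.08407653]
L 1698 mode 88 median of >75 89.01740743402621 [ 86.04528966 107.77030808]
L 803 mode 86 median of >75 89.83421080553615 [ 83.79895956 105.45915007]
16.5833
```

View pics/crop2.png

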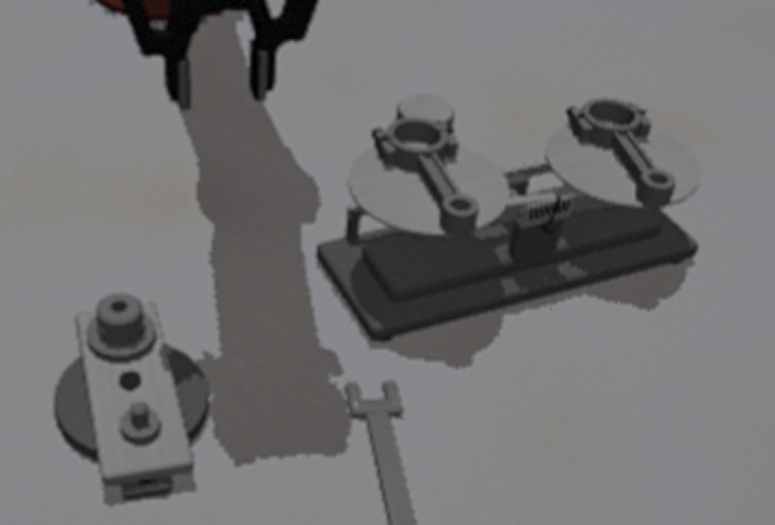

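Both rods lie flat. The left plate is low (about 89 mm) and the right is high (about 110 mm), so the left rod is the heavier one. While I'm near the fixture I'll look at it from above.

```bash
python3 -m handwheel '[[[-30,30,0],[0,0,0]],[[-60,55,0],[0,0,0]],[[-84,66,0],[0,0,0]],[[-84,66,0],[0,0,0]],[[-84,66,0],[0,0,0]],[[-84,66,0],[0,0,0]],[[-84,66,0],[0,0,0]]]'
cat > fix.py <<'E'
from h import *
import sys
im=grab('wrist'); save(im,sys.argv[1]); C=cloud(im).reshape(-1,3)
C=C[~np.isnan(C[:,0])]
n=np.hypot(C[:,0]-660,C[:,1]+159)<95; C=C[n]
a=C[(C[:,2]>54.5)&(C[:,2]<63)]; b=C[(C[:,2]>46.5)&(C[:,2]<54)&(C[:,0]>675)]
print('stub',len(a),a.mean(0),np.ptp(a,0)); print('pin',len(b),b.mean(0),np.ptp(b,0))
(sx,sy),_=cv2.minEnclosingCircle(a[:,:2].astype(np.float32));(px,py),r=cv2.minEnclosingCircle(b[:,:2].astype(np.float32)); print('circ',sx,sy,_,px,py,r)
d=b.mean(0)-a.mean(0); print('dist',np.hypot(*d[:2]),'ang',np.degrees(np.arctan2(d[1],d[0])),'mid',(a.mean(0)+b.mean(0))/2)
c=C[(C[:,2]>22)&(C[:,2]<32)]
rect=cv2.minAreaRect(c[:,:2].astype(np.float32)); print('bar',rect,c[:,2].mean())
to(650,-159,205,90)
def px(p):
    rv,_=cv2.Rodrigues(im['R'].T); q,_=cv2.projectPoints(np.array([p]),rv,-im['R'].T@im['t'],im['K'],np.array(im['dist'],float)); return q.ravel().round(1)
print(px(a.mean(0)),px(b.mean(0)))
E
python3 fix.py w2
```

```text
time_s: 17.17
tcp_pos: [646.6, -154.8, 204.4]
tool_rot: [[0.015, 1.0, -0.0], [1.0, -0.015, 0.002], [0.002, -0.0, -1.0]]
ft_force: [-0.1, 0.4, 0.2]
opening: 44.8
stub 1187 [ 608.9562042  -158.42505557   57.58111558] [32.54123867 32.70174104  5.24106065]
pin 118 [ 698.24307353 -159.99600378   49.07978146] [11.90784768 10.60763258  4.17226732]
circ 609.31689453125 -158.55535888671875 16.854564666748047 698.9590454101562 -159.95004272460938 6.115523815155029
dist 89.30068820204507 ang -1.0079804177032714 mid [ 653.59963886 -159.21052968   53.33044852]
bar ((654.3954467773438, -159.2965850830078), (62.08370590209961, 159.08184814453125), 88.93960571289062) 25.753739533433155
t 17.22 at [ 646.6 -155.2  204.5] F [ 0.9 -0.6  0. ] shift [-3.7  3.5 -0.5] turn [-0.01 -0.11 -0.86]
[311.2 180.6] [311.4 274.1]
```

View pics/w2.png

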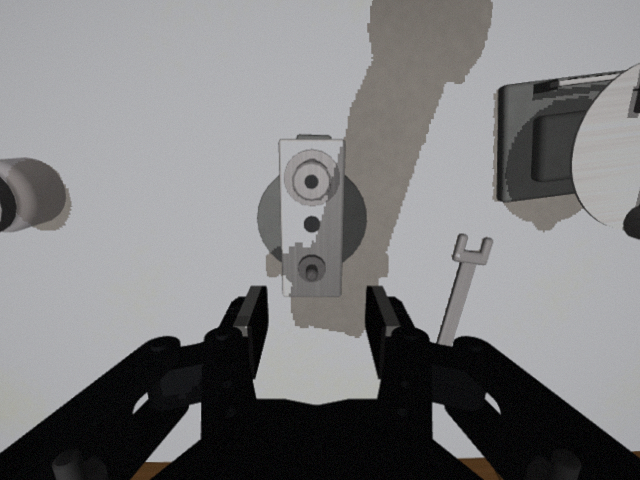

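The fixture is at px stub (311,181) and pin (311,274). World position is stub (609.2,-158.5), pin (698.6,-160), bar at about -1.0°, midpoint (654,-159.3). Now I'll go back for the heavy rod.

```bash
python3 -m handwheel '[[[40,-8,0],[0,0,2]],[[80,-17,0],[0,0,4]],[[120,-25,0],[0,0,5.3]],[[160,-34,0],[0,0,5.3]],[[200,-42,0],[0,0,5.3]],[[240,-50,0],[0,0,5.3]],[[280,-59,0],[0,0,5.3]],[[320,-67,0],[0,0,5.3]],[[360,-76,0],[0,0,5.3]],[[395,-84,0],[0,0,5.3]],[[418,-88,0],[0,0,5.3]],[[418,-88,0],[0,0,5.3]]]'
python3 -m handwheel '[[[0,0,0],[0,0,0]],[[0,0,0],[0,0,0]],[[0,0,0],[0,0,0]],[[0,0,0],[0,0,0]]]'
python3 - <<'E'
from h import *
im=grab('wrist'); save(im,'w3'); C=cloud(im)
m=(C[:,:,2]>100)&(C[:,:,2]<116)&(abs(C[:,:,0]-562)<90)&(abs(C[:,:,1]-263)<50)
D=C.copy(); D[~m]=0
print(m.sum(),rodfit(D,(0,0,640,480),100,116))
q=C.reshape(-1,3); q=q[np.hypot(q[:,0]-562,q[:,1]-263)<57]; print(np.histogram(q[:,2],np.arange(80,116,2)))
to(565,264,95,83.8)
E
```

```text
time_s: 18.22
tcp_pos: [562.0, 272.0, 204.5]
tool_rot: [[0.097, 0.995, -0.002], [0.995, -0.097, 0.007], [0.007, -0.003, -1.0]]
ft_force: [-0.2, 0.9, -0.5]
opening: 45.0
time_s: 18.55
tcp_pos: [567.0, 259.3, 204.5]
tool_rot: [[0.114, 0.993, 0.0], [0.993, -0.114, -0.001], [-0.001, 0.0, -1.0]]
ft_force: [-0.2, -0.2, 0.4]
opening: 45.1
4268 (array([559.40497922, 264.67128517]), np.float64(-6.198152503527152), np.float64(125.1572040005243), np.float64(58.53359736544013), array([560.31279244, 264.4963114 ]))
(array([    0,     0,   758, 10240,   877,    41,    53,    52,    54,
         190,   533,   814,   910,  1270,    51,     0,     0]), array([ 80,  82,  84,  86,  88,  90,  92,  94,  96,  98, 100, 102, 104,
       106, 108, 110, 112, 114]))
t 18.6 at [566.9 259.5 204.5] F [ 0.5 -0.4 -1. ] shift [  4.3  -2.5 109.5] turn [ 0.02  0.04 -0.33]
```

```bash
python3 -m handwheel '[[[4.3,-4.5,35],[0,0,-0.3]],[[4.3,-4.5,70],[0,0,-0.3]],[[4.3,-4.5,92],[0,0,-0.3]],[[4.3,-4.5,103],[0,0,-0.3]],[[4.3,-4.5,110],[0,0,-0.3]],[[4.3,-4.5,110],[0,0,-0.3]],[[4.3,-4.5,110],[0,0,-0.3]]]'
python3 -m handwheel '[[[0,0,0],[0,0,0]],[[0,0,0],[0,0,0]],[[0,0,0],[0,0,0]],[[0,0,0],[0,0,0]],[[0,0,0],[0,0,0]],[[0,0,0],[0,0,0]],[[0,0,0],[0,0,0]]]' 0 80
python3 -m handwheel '[[[0,0,-10],[0,0,0]],[[0,0,-30],[0,0,0]],[[0,0,-65],[0,0,0]],[[0,0,-90],[0,0,0]],[[0,0,-100],[0,0,0]],[[0,0,-100],[0,0,0]],[[0,0,-100],[0,0,0]],[[0,0,-100],[0,0,0]],[[0,0,-100],[0,0,0]]]'
python3 - <<'E'
from h import *
to(655,-159,195,89)
im=grab('wrist'); save(im,'w4'); C=cloud(im)
m=(C[:,:,2]>180)&(C[:,:,2]<230)&(abs(C[:,:,0]-562)<75)&(abs(C[:,:,1]-263)<50)
v,u=np.nonzero(m); print(m.sum(),u.min(),u.max(),v.min(),v.max())
E
```

```text
time_s: 19.18
tcp_pos: [563.6, 266.0, 95.4]
tool_rot: [[0.107, 0.994, 0.002], [0.994, -0.107, 0.001], [0.001, 0.002, -1.0]]
ft_force: [0.7, 0.5, -0.0]
opening: 44.9
time_s: 19.77
tcp_pos: [563.2, 265.8, 94.9]
tool_rot: [[0.106, 0.994, 0.002], [0.994, -0.106, 0.0], [0.0, 0.002, -1.0]]
ft_force: [0.1, -1.2, 3.2]
opening: 10.9
time_s: 20.52
tcp_pos: [560.9, 265.4, 191.8]
tool_rot: [[0.106, 0.994, -0.005], [0.994, -0.106, -0.002], [-0.003, -0.005, -1.0]]
ft_force: [1.2, -0.3, -4.6]
opening: 11.1
t 20.52 at [560.9 265.4 191.8] F [ 1.2 -0.3 -4.6] shift [-412.1  138.5   -2.7] turn [-0.27  0.15 -5.08]
15836 243 389 161 404
```

View pics/w4.png

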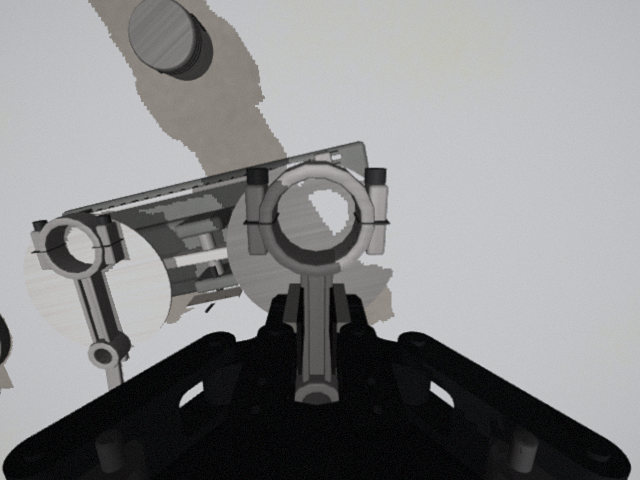

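The rod is held straight with its big bore at about (317,218), and the light rod is still on its plate. Flying to the fixture.

```bash
python3 -m handwheel '[[[-30,9,0],[0,0,-1]],[[-65,20,0],[0,0,-2]],[[-105,33,0],[0,0,-4]],[[-145,45,0],[0,0,-5.1]],[[-185,58,0],[0,0,-5.1]],[[-225,71,0],[0,0,-5.1]],[[-265,83,0],[0,0,-5.1]],[[-305,96,0],[0,0,-5.1]],[[-345,108,0],[0,0,-5.1]],[[-380,119,0],[0,0,-5.1]],[[-404,127,0],[0,0,-5.1]],[[-413,129.5,0],[0,0,-5.1]]]'
python3 -m handwheel '[[[0,0,0],[0,0,0]],[[0,0,0],[0,0,0]],[[0,0,0],[0,0,0]],[[0,0,0],[0,0,0]],[[0,0,0],[0,0,0]],[[0,0,0],[0,0,0]]]'
cat > held.py <<'E'
from h import *
import sys
s=env.state(); im=grab('wrist'); save(im,sys.argv[1]); C=cloud(im)
T=(C.reshape(-1,3)-s['tcp_pos'])@np.array(s['tool_rot'])   # tool coords
T=T[~np.isnan(T[:,0])]
H=T[(T[:,2]>-30)&(T[:,2]<-5)&(abs(T[:,0])<35)&(T[:,1]<-14)&(T[:,1]>-75)]  # big end, in front of fingers
top=np.percentile(H[:,2],3); A=H[H[:,2]<top+4]
print('n',len(H),'topz',top,'y',H[:,1].min(),'x',H[:,0].min(),H[:,0].max())
r=A[np.hypot(A[:,0],A[:,1]+39)<27]
c=cv2.minEnclosingCircle(A[abs(A[:,0])<22][:,:2].astype(np.float32)); print('ring',c)
P=np.linalg.lstsq(np.c_[A[:,:2],np.ones(len(A))],A[:,2],rcond=None)[0]; print('tilt x,y deg',np.degrees(P[:2]))
print('big bore: tool y ~',H[:,1].min()+24, 'x ~',(H[:,0].min()+H[:,0].max())/2)
W=C.reshape(-1,3); to(648,-159.2,70,89)
E
python3 held.py w5
```

```text
time_s: 21.57
tcp_pos: [646.3, -166.9, 192.7]
tool_rot: [[0.026, 1.0, -0.002], [1.0, -0.026, -0.006], [-0.006, -0.002, -1.0]]
ft_force: [-0.5, -1.2, -3.1]
opening: 11.4
time_s: 22.07
tcp_pos: [647.6, -156.7, 194.5]
tool_rot: [[0.015, 1.0, 0.0], [1.0, -0.015, 0.001], [0.001, 0.0, -1.0]]
ft_force: [-0.1, 0.3, -2.9]
opening: 11.3
n 7257 topz -11.334656037059668 y -63.34036869547891 x -29.56258653220437 29.753970880790334
ring ((0.03295951336622238, -39.5486946105957), 26.351810455322266)
tilt x,y deg [0.02436298 0.28726307]
big bore: tool y ~ -39.34036869547891 x ~ 0.09569217429298149
t 22.12 at [ 647.5 -157.2  194.5] F [-0.5 -0.3 -3.4] shift [ -2.    0.5 124.5] turn [ 0.   -0.02  0.11]
```

```bash
python3 -m handwheel '[[[-2,0.9,30],[0,0,0.2]],[[-2,0.9,65],[0,0,0.2]],[[-2,0.9,95],[0,0,0.2]],[[-2,0.9,115],[0,0,0.2]],[[-2,0.9,122],[0,0,0.2]],[[-2,0.9,122],[0,0,0.2]],[[-2,0.9,122],[0,0,0.2]],[[-2,0.9,122],[0,0,0.2]]]'
python3 - <<'E'
from h import *
to(648.4,-159.2,66,88.95)
E
```

```text
time_s: 22.78
tcp_pos: [650.1, -160.8, 74.6]
tool_rot: [[0.021, 1.0, 0.004], [1.0, -0.021, -0.001], [-0.001, 0.005, -1.0]]
ft_force: [-0.4, 0.3, -3.0]
opening: 11.4
t 22.78 at [ 650.1 -160.8   74.6] F [-0.4  0.3 -3. ] shift [ 1.6 -1.8  8.6] turn [ 0.26  0.06 -0.13]
```

```bash
python3 -m handwheel '[[[0.5,-0.5,2],[0,0,0]],[[0.5,-0.5,4],[0,0,0]],[[0.5,-0.5,4],[0,0,0]],[[0.5,-0.5,4],[0,0,0]]]'
python3 - <<'E'
from h import *
to(648.4,-159.2,66,88.95)
E
```

```text
time_s: 23.12
tcp_pos: [647.8, -159.9, 68.7]
tool_rot: [[0.021, 1.0, 0.0], [1.0, -0.021, -0.0], [-0.0, 0.0, -1.0]]
ft_force: [-0.2, -0.4, -2.9]
opening: 11.2
t 23.12 at [ 647.8 -159.9   68.7] F [-0.2 -0.4 -2.9] shift [0.7 0.5 2.7] turn [ 0.02  0.01 -0.14]
```

```bash
for i in 1 2; do :; done; python3 -m handwheel '[[[0.7,0.5,1],[0,0,0]],[[0.7,0.5,2],[0,0,0]],[[0.7,0.5,3],[0,0,0]],[[0.7,0.5,3],[0,0,0]]]'; python3 -m handwheel '[[[0,0,1],[0,0,0]],[[0,0,2],[0,0,0]],[[0,0,2],[0,0,0]]]'; python3 -m handwheel '[[[0,0,1],[0,0,0]],[[0,0,2],[0,0,0]],[[0,0,2],[0,0,0]]]'
```

```text
time_s: 23.45
tcp_pos: [648.1, -159.2, 65.0]
tool_rot: [[0.021, 1.0, -0.001], [1.0, -0.021, 0.0], [0.0, -0.001, -1.0]]
ft_force: [0.7, 0.0, -3.4]
opening: 11.2
time_s: 23.7
tcp_pos: [648.3, -159.3, 63.1]
tool_rot: [[0.021, 1.0, -0.0], [1.0, -0.021, -0.0], [-0.0, -0.0, -1.0]]
ft_force: [-0.1, -0.6, -4.0]
opening: 11.4
time_s: 23.95
tcp_pos: [648.3, -159.2, 61.1]
tool_rot: [[0.021, 1.0, -0.0], [1.0, -0.021, -0.0], [-0.0, -0.0, -1.0]]
ft_force: [-0.6, -0.7, -2.9]
opening: 11.0
```

```bash
python3 -m handwheel '[[[0,0,1],[0,0,0]],[[0,0,2],[0,0,0]],[[0,0,2],[0,0,0]]]'; python3 -m handwheel '[[[0,0,1],[0,0,0]],[[0,0,2],[0,0,0]],[[0,0,2],[0,0,0]]]';  python3 -m handwheel '[[[0,0,1],[0,0,0]],[[0,0,1.5],[0,0,0]],[[0,0,1.5],[0,0,0]]]'
```

```text
time_s: 24.2
tcp_pos: [648.3, -159.2, 59.1]
tool_rot: [[0.021, 1.0, -0.0], [1.0, -0.021, -0.0], [-0.0, -0.0, -1.0]]
ft_force: [0.1, -0.5, -3.9]
opening: 11.4
time_s: 24.45
tcp_pos: [648.3, -159.2, 57.1]
tool_rot: [[0.021, 1.0, -0.0], [1.0, -0.021, 0.0], [0.0, -0.0, -1.0]]
ft_force: [0.4, -0.3, -2.8]
opening: 11.3
time_s: 24.7
tcp_pos: [648.3, -159.2, 55.7]
tool_rot: [[0.021, 1.0, -0.0], [1.0, -0.021, 0.0], [0.0, -0.0, -1.0]]
ft_force: [0.7, 0.0, -4.3]
opening: 11.4
```

```bash
python3 -m handwheel '[[[0,0,1],[0,0,0]],[[0,0,2],[0,0,0]],[[0,0,2],[0,0,0]]]'; python3 -m handwheel '[[[0,0,1],[0,0,0]],[[0,0,2],[0,0,0]],[[0,0,2],[0,0,0]]]';  python3 -m handwheel '[[[0,0,1],[0,0,0]],[[0,0,1.5],[0,0,0]],[[0,0,1.5],[0,0,0]]]'
```

```text
time_s: 24.95
tcp_pos: [648.4, -159.1, 53.8]
tool_rot: [[0.021, 1.0, 0.0], [1.0, -0.021, 0.0], [0.0, 0.0, -1.0]]
ft_force: [-0.2, 0.4, -3.0]
opening: 11.3
time_s: 25.2
tcp_pos: [648.7, -159.2, 51.8]
tool_rot: [[0.021, 1.0, 0.001], [1.0, -0.021, -0.0], [-0.0, 0.001, -1.0]]
ft_force: [1.3, -0.5, -2.4]
opening: 11.0
time_s: 25.45
tcp_pos: [648.6, -159.3, 50.3]
tool_rot: [[0.021, 1.0, 0.001], [1.0, -0.021, -0.0], [-0.0, 0.001, -1.0]]
ft_force: [1.2, 1.3, -2.8]
opening: 11.5
```

```bash
python3 -m handwheel '[[[0,0,1],[0,0,0]],[[0,0,2],[0,0,0]],[[0,0,2],[0,0,0]]]'; python3 -m handwheel '[[[0,0,1],[0,0,0]],[[0,0,2],[0,0,0]],[[0,0,2],[0,0,0]]]';  python3 -m handwheel '[[[0,0,1],[0,0,0]],[[0,0,1.5],[0,0,0]],[[0,0,1.5],[0,0,0]]]'
python3 held.py w6
```

```text
time_s: 25.7
tcp_pos: [648.3, -159.2, 48.0]
tool_rot: [[0.021, 1.0, 0.0], [1.0, -0.021, -0.0], [-0.0, 0.0, -1.0]]
ft_force: [1.2, 0.2, -3.6]
opening: 11.2
time_s: 25.95
tcp_pos: [648.3, -159.2, 46.0]
tool_rot: [[0.021, 1.0, -0.0], [1.0, -0.021, -0.0], [-0.0, -0.0, -1.0]]
ft_force: [1.6, -0.1, -3.9]
opening: 11.1
time_s: 26.2
tcp_pos: [648.3, -159.3, 44.7]
tool_rot: [[0.021, 1.0, -0.0], [1.0, -0.021, -0.0], [-0.0, -0.0, -1.0]]
ft_force: [0.8, -0.2, -4.1]
opening: 11.3
n 12250 topz -14.06466959630841 y -63.357563882126016 x -29.4270102515714 29.72385148780696
ring ((-0.11691877990961075, -40.2314338684082), 23.498929977416992)
tilt x,y deg [-0.27025154 -0.44478092]
big bore: tool y ~ -39.357563882126016 x ~ 0.14842061811778073
t 26.25 at [ 648.3 -159.3   44.7] F [ 1.9 -0.2 -3. ] shift [  0.   -0.3 -25.3] turn [ 0.    0.   -0.18]
```

View pics/w6.png

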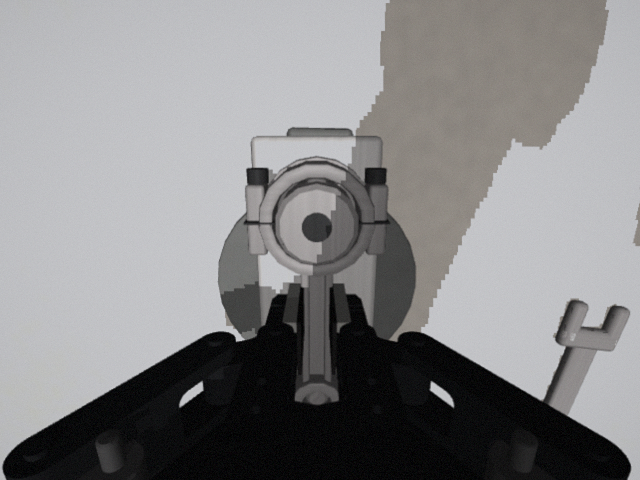

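The stub shows inside the big bore (317,225) and the pin inside the small bore (317,395), so both ends are on. Pressing down gently.

```bash
python3 -m handwheel '[[[0,0,1],[0,0,0]],[[0,0,2],[0,0,0]],[[0,0,2],[0,0,0]]]'; python3 -m handwheel '[[[0,0,1],[0,0,0]],[[0,0,2],[0,0,0]],[[0,0,2],[0,0,0]]]'
python3 - <<'E'
from h import *
s=env.state(); im=grab('wrist'); T=(cloud(im).reshape(-1,3)-s['tcp_pos'])@np.array(s['tool_rot'])
r=np.hypot(T[:,0],T[:,1]+39.4); A=T[(r>19.5)&(r<23.5)&(T[:,2]<5)&(T[:,2]>-30)&(T[:,1]<-18)]
B=T[(r<12)&(r>6)&(T[:,2]<5)&(T[:,2]>-30)]
print('ring top z',s['tcp_pos'][2]-np.median(A[:,2]),'stub top',s['tcp_pos'][2]-np.median(B[:,2]))
for lo,hi in((-63,-55),(-50,-40),(-40,-30),(-30,-18)):
    a=A[(A[:,1]>lo)&(A[:,1]<hi)]; print(lo,s['tcp_pos'][2]-np.median(a[:,2]),len(a))
E
```

```text
time_s: 26.5
tcp_pos: [648.4, -159.3, 43.2]
tool_rot: [[0.021, 1.0, 0.0], [1.0, -0.021, -0.0], [-0.0, 0.0, -1.0]]
ft_force: [0.7, 0.3, 0.6]
opening: 11.0
time_s: 26.75
tcp_pos: [648.4, -159.3, 43.2]
tool_rot: [[0.021, 1.0, 0.0], [1.0, -0.021, -0.0], [-0.0, 0.0, -1.0]]
ft_force: [-3.9, 1.8, 9.7]
opening: 11.2
ring top z 53.67099266888478 stub top 57.83857766104751
-63 53.68478200441365 884
-50 53.67346136211709 504
-40 53.686670330415126 425
-30 53.63468248027063 706
```

The ring top is at 53.7 mm against 54 expected, so the rod is on the seats. I'll ease off, release, lift away and check.

```bash
python3 -m handwheel '[[[0,0,-1.5],[0,0,0]],[[0,0,-1.5],[0,0,0]],[[0,0,-1.5],[0,0,0]]]'
python3 -m handwheel '[[[0,0,0],[0,0,0]],[[0,0,0],[0,0,0]],[[0,0,0],[0,0,0]],[[0,0,0],[0,0,0]],[[0,0,0],[0,0,0]],[[0,0,0],[0,0,0]]]' 40
python3 -m handwheel '[[[0,0,-10],[0,0,0]],[[0,0,-40],[0,0,0]],[[0,0,-80],[0,0,0]],[[0,0,-120],[0,0,0]],[[0,0,-150],[0,0,0]],[[0,0,-160],[0,0,0]],[[0,0,-160],[0,0,0]],[[0,0,-160],[0,0,0]]]'
python3 - <<'E'
from h import *
im=grab('wrist'); save(im,'w7'); C=cloud(im).reshape(-1,3)
def med(n,c,r0,r1):
    r=np.hypot(C[:,0]-c[0],C[:,1]-c[1]); a=C[(r>r0)&(r<r1)]; print(n,np.nanmedian(a[:,2]),len(a))
med('big ring',(609.2,-158.5),19.5,23); med('stub',(609.2,-158.5),5,12); med('small ring',(699,-160),8,12); med('pin',(699,-160),0,4)
s=env.state(); print(s['time_s'],s['tcp_pos'],s['ft_force'])
c=C[(C[:,2]>50)&(C[:,2]<62)&(np.hypot(C[:,0]-654,C[:,1]+159)<80)]; print(c.min(0),c.max(0))
E
python3 bal.py scene3
```

```text
time_s: 27.05
tcp_pos: [648.4, -159.3, 43.2]
tool_rot: [[0.021, 1.0, 0.0], [1.0, -0.021, -0.0], [-0.0, 0.0, -1.0]]
ft_force: [-1.0, 1.1, 5.0]
opening: 11.3
time_s: 27.55
tcp_pos: [648.2, -159.3, 42.0]
tool_rot: [[0.021, 1.0, -0.0], [1.0, -0.021, -0.0], [-0.0, -0.0, -1.0]]
ft_force: [0.4, -0.0, -0.4]
opening: 40.0
time_s: 28.22
tcp_pos: [647.9, -159.1, 202.4]
tool_rot: [[0.021, 1.0, -0.0], [1.0, -0.021, 0.0], [0.0, -0.0, -1.0]]
ft_force: [-0.5, 0.5, -0.8]
opening: 39.9
big ring 298.68822422992673 2538
stub 57.79183206710985 522
small ring 53.58970079099839 256
pin 49.690481913212864 55
28.2667 [ 647.12008311 -158.94685739  200.77013277] [-0.329406    0.88621507 -0.38569309]
[ 585.85251937 -187.79887425   50.00356334] [ 710.20925872 -129.43059729   60.59146567]
R 1891 mode 88 median of >75 88.17849372558089 [ 86.04951108 106.82856977]
R 980 mode 86 median of >75 89.37746610549738 [ 84.12995762 105.66346874]
L 1672 mode 112 median of >75 111.49654306011604 [ 77.56462545 112.99503958]
L 829 mode 108 median of >75 108.76228703345669 [ 75.94035382 111.19635018]
28.3667
```

View pics/scene3.png

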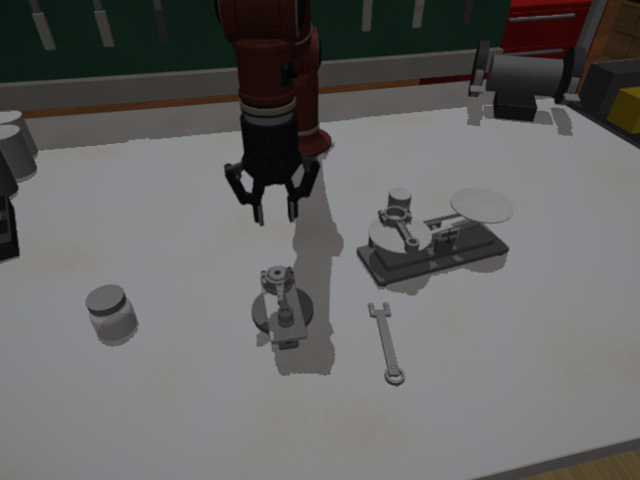

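The rod is on the fixture at (281,290), the light rod is on the right plate at (400,228), and the bystanders haven't moved. The unfiltered big-ring reading picked up gripper pixels, so I'll recheck it filtered before handing in.

Run:
```python
from h import *
C=cloud(grab('wrist')).reshape(-1,3); C=C[C[:,2]<80]
r=np.hypot(C[:,0]-609.2,C[:,1]+158.5); a=C[(r>19.5)&(r<23)]; z=np.median(a[:,2]); print('big ring',z,len(a),np.percentile(a[:,2],[25,75]))
if abs(z-54)<1.5: print(env.finish_job())
```

```text
big ring 53.7924783538011 628 [53.27253666 54.21329419]
the job is handed in; nothing more can be done
None
```

I weighed both rods and pressed the heavier one home on the swivel fixture. The job was handed in at about 28.4 s; no verdict is reported.

- **Weighing:** I laid one rod on each plate and let go. The left plate sat at its low stop (about 89 mm) and the right at its high stop (about 110 mm). That left rod, which started nearest the robot, also felt heavier in the hand.
- **Seating:** I found the fixture angle by eye (about -1°) and lowered the rod over the stub and pin together, so it needed no turning about under pressure. The highest push read between moves was about 13 N, far below the 60 N limit.
- **After release:** The ring tops read 53.8 mm at the big end and 53.6 mm at the small end; 54 mm means fully home. The lighter rod lies on the right plate, which has sunk as expected with the other plate empty. In the last picture the piston, spanner and jar had not moved.

**Checks that disagreed:**
- I did not see a distinct force rise when the big end passed the sprung balls. The final height and the firm stop at the bottom show it got past them.
- My first big-end reading after release was wrong because it included gripper pixels, so I repeated it with those filtered out.

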